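Take out the prop and ease the sprung canister lid shut

ROBOT

A 6-joint arm with a two-finger parallel gripper is mounted at the origin on the work surface. World frame = base frame: x ahead of the robot, y to its left, z up, the work surface at z = 0. Lengths are in m, angles in rad, forces in N, time in s.
With the tool pointing down it reaches from about 0.375 to 0.9 m from the base axis. Payload 3.1 kg.
Tool frame: the origin (TCP) lies on the centre line of the jaws, within the pads' length; the fingertips stand 17 mm ahead of it and the grasp point (between the pads) lies 2 mm behind it; y points along the fingers, z is the direction in which the jaws open and shut, and the axes are right-handed (so a half turn about y gives the same grasp; the last joint's range is limited). The gripper opens to 85 mm and grips with 20 to 120 N. Pads are 22 mm wide; open, the fingers measure 114 mm over their backs; the gripper's body (76 mm by 85 mm) begins 54 mm behind the grasp point. The pads swing forward as they close: fully open they stand 13 mm farther back than shut.
Start: joints at [1.062, 0.527, 1.433, -0, 1.181, -0.178], TCP at [0.202, 0.591, 0.248] pointing down, gripper open.
Joint ranges: [-3.08, 3.08], [-0.75, 2.2], [0.22, 2.44], [-1.43, 4.57], [0, 2.65], [-2.85, 2.85]. Speed limits (rad/s): [2.79, 2.79, 3.14, 3.14, 3.14, 3.14].

INTERFACE

Orientations are given as a unit quaternion [x, y, z, w].
In Python, from station import manip gives the robot as it stands.
- The arm moves only by the shell command python3 -m handwheel 'ROWS' [FORCE]. ROWS is JSON, one flat list of numbers, 7 for each row, row after row: the shift along the tool's x, y, z in cm, then the turn, a rotation vector about the tool's x, y, z in rad, then the finger opening in cm, from 0 to 8.54. A call has 1 to 10 rows; each row is the pose to reach, as a shift and turn from the pose commanded when the call began, along the tool's axes at that moment; what a row does not reach only later rows make up. A row lasts 1/12 s, in which the tool goes at most 41.7 mm and 7.16 degrees, less where a joint would pass 70% of its speed; a pose out of reach is approached as far as the arm can. A call with a gripper value outside its range is refused whole. The fingers move at their own pace and stop on an object; FORCE is the grip in N (left out, the last holds). Time passes only in rows, so rows that repeat a pose let the fingers close. It gives the time, the measured TCP pose, the force and the opening at its end, in the units of the state.
- manip.sense(): the state, without advancing time (a new reading comes with each control period).
- manip.snapshot(name): name is "side" or "top" or "wrist"; returns a dict with "frame" (384x512x3 uint8, red, green, blue), "depth" (384x512 float32, m along the optical axis (not along the pixel's ray), 0 where there is no reading), "camera_matrix" (3x3 intrinsics, pixels), "rvec" (rotation vector, rad) and "tvec" (3), from world to camera coordinates, as OpenCV has them. Camera axes: x right, y down, z forward; pixel columns grow to the right and rows downward; lengths in m; the calibration is good to about 2 mm. A picture is of the moment at which its call begins.
- manip.sign_off(): hands the job in, once; it reports no verdict.
The state is a dict: "t": time; "q": joint angles; "qd": joint speeds; "tau": joint torques, N m; "tcp_pos": TCP position; "tool_rot": TCP orientation; "force": force on the tool from outside, world axes, zero at the start; "ft_torque": the same for the moment, N m; "finger_gap": opening from 0.0 (shut) to 1.0 (fully open).
Only numpy, scipy, OpenCV 4.12 (cv2) and the standard library are available. Lean on these libraries where they do the work, as an engineer would, in place of code of your own. Each camera call takes 0.05 s, during which the arm holds its last target.

TASK

The glass canister on the shelf has finished airing: take out the long birch bar that props its sprung lid open, letting the lid come down slowly on the bar rather than snap, and lay the bar flat on the shelf clear of the canister without dropping it. The seal keeps the lid slightly ajar, so then press on the lid's soft pad until the lid is fully shut and hold a steady 10 to 20 N on it for half a second to seat the seal; much more could crack the glass. Leave the other things on the shelf where they are.

Things in the scene. Friction and masses are not known exactly. Their poses are not given: they have to be found in the camera images.
- canister: Fixed square glass canister with thin steel edges, empty, open at the top: 130 mm along its x, 100 mm along its y, rim 110 mm above the shelf, walls 6 mm. Origin: centre of its underside on the shelf; z up; its front is on its -x side (roughly towards the robot), the lid's hinge on its +x side.
- lid (a joint): Angle of the canister's lid, rad: 0 = fully shut (a firm stop; it stays shut), about 0.6 at the start, propped on the bar; stop at 1.2. A spring (0.25 N m/rad) and its weight (0.09 kg) pull it shut against a seal drag of 0.108 N m: unsupported it snaps down; let down slowly it rests about 0.12 rad ajar, and a push of under 2 N on its front edge moves it on.
- lid_lip (a point): Middle of the lid's front edge, on top. The lid is an aluminium plate, 160 mm from hinge to front edge, 104 mm wide, 8 mm thick, with a soft pad on top. Shut, its underside lies on the rim and overhangs the canister's front wall by 30 mm, so a thing held close before the front wall can carry the lid from below, down past rim level.
- lid_hinge (a point): Middle of the lid's hinge line, which runs along the canister's y at rim height, 65 mm behind (+x of) its centre, at the lid's underside.
- lid_pad (a point): Point on the lid's top face under the middle of its soft rubber press pad: 70 x 70 mm, its centre 115 mm from the hinge line, on the lid's middle. Its top stands anywhere from 6 to 16 mm above the lid's top face (not measured: feel for it) and yields about 10 N per mm when pressed.
- bar_center (a point): Centre of the long birch bar (loose, about 0.11 kg): 200 mm along its y, 24 along x, 36 along z. It starts on edge (z up) across the canister's side rims under the lid, its y nearly along the canister's y. It sticks out about 90 mm on the canister's +y side, to be gripped from above, and 12 mm on the other. The lid bears on its top edge nearest the hinge with 2 to 6 N.
- cube: Bystander, loose birch cube, 60 mm. Origin: centre of underside.
- brick: Bystander, loose birch block 60 x 100 x 40 mm high. Origin: centre of underside.
- dial: Bystander, loose puzzle dial: flat round plastic disc, 150 mm across, with a knob, 54 mm high in all. Origin: centre of underside.
- beads: Bystander, loose orange acrylic bead bar: 50 x 172 mm (its y), 70 mm high. Origin: centre of underside.
- mirror: Bystander, loose round steel mirror on a foot, 130 mm across, 190 mm high. Origin: centre of underside.
Not all that is in view belongs to the job. Leave any blue or green look-alike of the part that bears bar_center alone.

How it is judged:
By the outcome, as a careful person would: the job done as asked, in the order asked, and still so for the second after the job is handed in, with the robot touching nothing.
It also fails if it takes over 61 s, if anything falls off the work surface, if the arm or the gripper's body presses on something with over 40 N, if the wrist force passes 120 N, or if a joint passes its speed limit or range.

## Working session

There is one attempt and no reset: what is moved stays moved. The work goes in short steps, Python scripts to look and compute and a shell command to move; the robot and the scene stay as the last step left them, time stands still between calls to the robot, and variables do not carry over. Pictures are saved under pics/ and viewed, and the job is handed in when it is done.

```bash
mkdir -p pics; ls; cat > h.py <<'E'
from station import manip
import cv2, numpy as np
from scipy.spatial.transform import Rotation as R
def snap(n,f):
    s=manip.snapshot(n); cv2.imwrite('pics/'+f+'.png',cv2.cvtColor(s['frame'],cv2.COLOR_RGB2BGR)); np.savez('pics/'+f+'.npz',**s); return s
def world(s,u,v,d=None):
    Rm=cv2.Rodrigues(np.array(s['rvec'],float))[0]; K=s['camera_matrix']
    if d is None: d=s['depth'][int(v),int(u)]
    p=np.linalg.inv(K)@np.array([u,v,1.])*d
    return Rm.T@(p-np.array(s['tvec']).ravel())
def plane(s,u,v,z):
    a=world(s,u,v,0.0);b=world(s,u,v,1.0); return a+(b-a)*(z-a[2])/(b[2]-a[2])
def proj(s,P):
    return cv2.projectPoints(np.array(P,float).reshape(-1,3),np.array(s['rvec'],float),np.array(s['tvec'],float),s['camera_matrix'],None)[0].reshape(-1,2)
E
python3 - <<'E'
from h import *
for n in ['side','top','wrist']:
    s=snap(n,n+'0'); print(n,world(s,256,192,0.0),s['camera_matrix'][0,0])
x=manip.sense();print({k:np.round(x[k],3) for k in x})
print(R.from_quat(x['tool_rot']).as_matrix().round(3))
E
```

```text
pics
side [ 0.31667995 -0.62768256  0.89643764] 396.4246001840357
top [ 0.37865308 -0.00552763  1.39462821] 437.8140090129603
wrist [0.1272525  0.6154514  0.37353419] 268.82727824194257
{'t': np.float64(0.15), 'q': array([ 1.062,  0.528,  1.434, -0.   ,  1.181, -0.179]), 'qd': array([ 0.001, -0.001, -0.003, -0.001, -0.   ,  0.001]), 'tau': array([ 1.0000e-03, -4.4274e+01, -1.7827e+01, -0.0000e+00,  6.0000e-03,
       -0.0000e+00]), 'tcp_pos': array([0.202, 0.591, 0.248]), 'tool_rot': array([ 0.698, -0.116,  0.116, -0.697]), 'force': array([-1.091, -0.359, -0.019]), 'ft_torque': array([-0.043,  0.031, -0.017]), 'finger_gap': np.float64(0.999)}
[[ 0.946 -0.001  0.324]
 [-0.324 -0.001  0.946]
 [-0.    -1.    -0.002]]
```

View pics/side0.png

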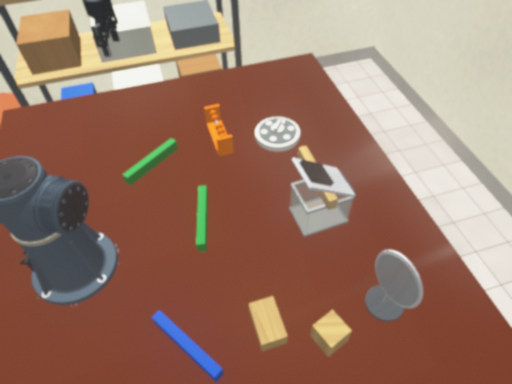

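View pics/top0.png

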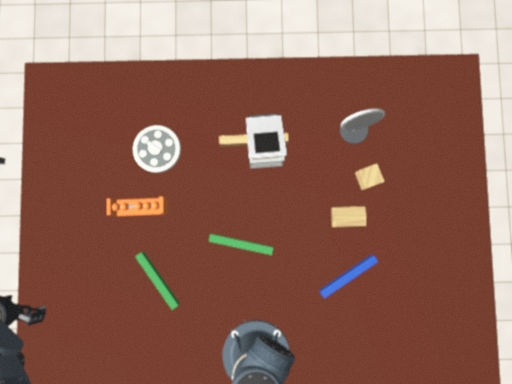

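```bash
python3 - <<'E'
from h import *
s=dict(np.load('pics/top0.npz')); t=dict(np.load('pics/side0.npz'))
a=s['frame'][100:180,205:300];b=t['frame'][135:245,270:370]
a=cv2.resize(a,None,fx=6,fy=6,interpolation=cv2.INTER_CUBIC);b=cv2.resize(b,None,fx=5.4,fy=5.4,interpolation=cv2.INTER_CUBIC)
cv2.imwrite('pics/zt.png',a[...,::-1]);cv2.imwrite('pics/zs.png',b[...,::-1])
# lid plane pts / bar by color and depth
hsv=cv2.cvtColor(s['frame'],cv2.COLOR_RGB2HSV)
for (u,v) in [(225,140),(240,140),(286,137),(250,120),(280,120),(250,155),(283,155),(267,143),(265,164)]:
    print(u,v,world(s,u,v).round(4),hsv[v,u])
E
```

```text
225 140 [0.6435 0.0803 0.1441] [ 23  84 247]
240 140 [0.6435 0.0369 0.1401] [ 23  83 247]
286 137 [ 0.6487 -0.0966  0.1451] [ 21  89 240]
250 120 [0.7067 0.007  0.1227] [ 60   1 240]
280 120 [ 0.703  -0.0813  0.1302] [ 70   3 222]
250 155 [0.5882 0.0079 0.2007] [ 60   1 244]
283 155 [ 0.5861 -0.0829  0.2025] [ 45   2 229]
267 143 [ 0.6221 -0.0398  0.1944] [51 40 45]
265 164 [ 0.5847 -0.0362  0.0553] [ 40   9 174]
```

View pics/zt.png

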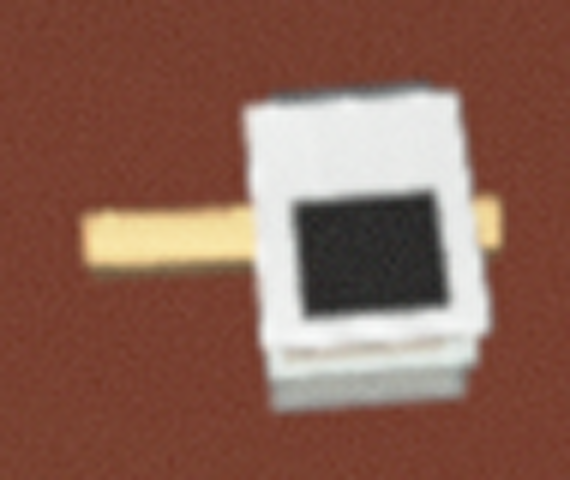

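View pics/zs.png

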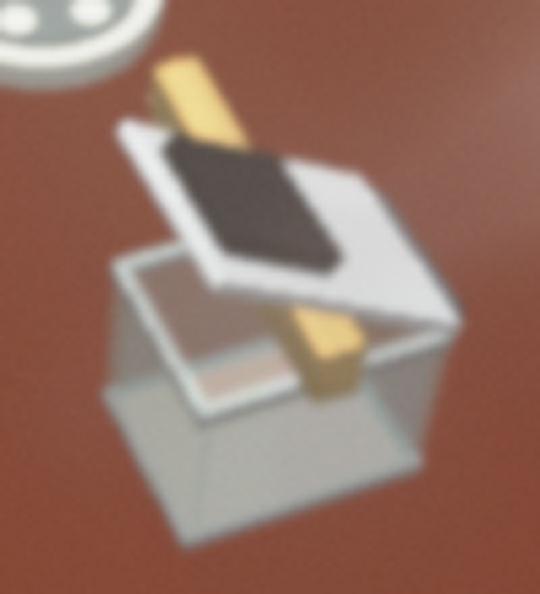

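```bash
python3 - <<'E'
from h import *
s=dict(np.load('pics/top0.npz')); t=dict(np.load('pics/side0.npz'))
# bar ends in top
hsv=cv2.cvtColor(s['frame'],cv2.COLOR_RGB2HSV)
m=((hsv[...,0]>17)&(hsv[...,0]<28)&(hsv[...,1]>60)&(hsv[...,2]>190)); m[:100]=0;m[180:]=0;m[:,:205]=0;m[:,300:]=0
pts=np.argwhere(m)[:,::-1]
W=np.array([plane(s,u,v,.146) for u,v in pts])
print(len(W)); r=cv2.minAreaRect(W[:,:2].astype(np.float32)); print('bar rect',r, cv2.boxPoints(r))
L=W[W[:,1]>0.02];Rr=W[W[:,1]<-.07];print(L.min(0),L.max(0),L.mean(0),Rr.mean(0),Rr.min(0))
# lid white points by depth
d=s['depth'];Z=[]
for v in range(100,170):
  for u in range(240,292):
    if d[v,u]>0 and hsv[v,u,1]<12 and hsv[v,u,2]>215:
      Z.append(np.r_[world(s,u,v),u,v])
Z=np.array(Z);Z=Z[Z[:,2]>.11]
A=np.c_[Z[:,:2],np.ones(len(Z))];c=np.linalg.lstsq(A,Z[:,2],rcond=None)[0]
e=Z[:,2]-A@c;k=abs(e)<.006;c=np.linalg.lstsq(A[k],Z[k,2],rcond=None)[0];print('plane',c,'std',(Z[k,2]-A[k]@c).std(),k.sum(),len(Z),'theta',np.arctan(np.hypot(*c[:2])),'uphill yaw',np.arctan2(c[1],c[0]))
# corners on that plane
def onplane(u,v):
    a=world(s,u,v,0.);b=world(s,u,v,1.);dd=b-a
    tt=(c[0]*a[0]+c[1]*a[1]+c[2]-a[2])/(dd[2]-c[0]*dd[0]-c[1]*dd[1]);return a+tt*dd
P=[onplane(205+x/6-.4,100+y/6-.4) for x,y in [(245,102),(458,92),(490,330),(264,345)]]
P=np.array(P);print(P.round(4));print(np.linalg.norm(P-np.roll(P,-1,0),axis=1))
Q=[onplane(205+x/6-.4,100+y/6-.4) for x,y in [(293,202),(435,193),(448,304),(304,317)]];print('pad',np.mean(Q,0))
# canister base corners in side
for x,y,z in [(115,265,.11),(200,415,.11),(460,325,.11),(107,395,0),(187,547,0),(422,465,0)]:
    print(plane(t,270+x/5.4-.4,135+y/5.4-.4,z).round(4),z)
E
```

```text
231
bar rect ((0.646405816078186, -0.0024357065558433533), (0.022504614666104317, 0.19496800005435944), 1.6454663276672363) [[ 0.6323589   0.09468499]
 [ 0.63795733 -0.10020262]
 [ 0.6604527  -0.0995564 ]
 [ 0.6548543   0.09533121]]
[0.63368712 0.02202662 0.146     ] [0.65679359 0.09474905 0.146     ] [0.64472505 0.05868507 0.146     ] [ 0.64912488 -0.09604892  0.146     ] [ 0.63960967 -0.09964882  0.146     ]
plane [-0.64965637 -0.03752755  0.58206489] std 0.002050398706015865 772 862 theta 0.5768948064562278 uphill yaw -3.0838915483577933
[[ 0.7196  0.0205  0.1138]
 [ 0.7219 -0.0853  0.1163]
 [ 0.5867 -0.0918  0.2043]
 [ 0.5819  0.0119  0.2036]]
[0.10585786 0.16138988 0.10378745 0.16454191]
pad [ 0.62978789 -0.03833717  0.17435787]
[0.5824 0.0049 0.11  ] 0.11
[ 0.5883 -0.0929  0.11  ] 0.11
[ 0.7247 -0.081   0.11  ] 0.11
[0.5845 0.0093 0.    ] 0
[ 0.59   -0.0928  0.    ] 0
[ 0.7225 -0.0829 -0.    ] 0
```

```bash
cat >> h.py <<'E'
def tgt(pos,yaw,tilt=0):
    """tool y down, tool z at world yaw"""
    z=np.array([np.cos(yaw),np.sin(yaw),0]);y=np.array([0,0,-1.]);x=np.cross(y,z)
    M=np.stack([x,y,z],1); st=manip.sense(); M0=R.from_quat(st['tool_rot']).as_matrix()
    d=M0.T@(np.array(pos)-st['tcp_pos'])*100; rv=R.from_matrix(M0.T@M).as_rotvec()
    print('shift cm',d.round(2),'turn',rv.round(4)); return d,rv
def st():
    x=manip.sense();M=R.from_quat(x['tool_rot']).as_matrix();print(round(float(x['t']),2),'p',x['tcp_pos'].round(4),'F',x['force'].round(2),'T',x['ft_torque'].round(2),'gap',round(float(x['finger_gap'])*85.4,1),'yaw',round(float(np.arctan2(M[1,2],M[0,2])),4),'y',M[:,1].round(3))
E
python3 -c "
from h import *
tgt([.6444,.069,.25],.0287)"
```

```text
shift cm [ 58.74  -0.2  -35.05] turn [1.6000e-03 1.2123e+00 8.0000e-04]
```

```bash
python3 -m handwheel '[58.74,-0.2,-35.05,0,1.212,0,8.5, 58.74,-0.2,-35.05,0,1.212,0,8.5, 58.74,-0.2,-35.05,0,1.212,0,8.5, 58.74,-0.2,-35.05,0,1.212,0,8.5, 58.74,-0.2,-35.05,0,1.212,0,8.5, 58.74,-0.2,-35.05,0,1.212,0,8.5, 58.74,-0.2,-35.05,0,1.212,0,8.5, 58.74,-0.2,-35.05,0,1.212,0,8.5, 58.74,-0.2,-35.05,0,1.212,0,8.5, 58.74,-0.2,-35.05,0,1.212,0,8.5]' 40; python3 -c "
from h import *
st();tgt([.6444,.069,.25],.0287)"
```

```text
t: 0.98
tcp_pos: [0.4725, 0.2716, 0.2494]
tool_rot: [0.506, -0.494, 0.494, -0.506]
force: [-0.4, 0.9, 0.4]
finger_gap: 0.999
0.98 p [0.4725 0.2716 0.2494] F [-0.4   0.9   0.37] T [-0.05  0.02  0.01] gap 85.3 yaw 0.0233 y [-0. -0. -1.]
shift cm [20.66 -0.07 16.71] turn [ 0.0004 -0.0054  0.    ]
```

```bash
python3 -m handwheel '[20.4,-0.1,16.7,0,0,0,8.5, 20.4,-0.1,16.7,0,0,0,8.5, 20.4,-0.1,16.7,0,0,0,8.5, 20.4,-0.1,16.7,0,0,0,8.5, 20.4,-0.1,16.7,0,0,0,8.5, 20.4,-0.1,16.7,0,0,0,8.5, 20.4,-0.1,16.7,0,0,0,8.5, 20.4,-0.1,16.7,0,0,0,8.5, 20.4,-0.1,16.7,0,0,0,8.5]'; python3 - <<'E'
from h import *
st();tgt([.6444,.069,.126],.0287)
snap('wrist','w1');
E
```

```text
t: 1.73
tcp_pos: [0.6441, 0.074, 0.2497]
tool_rot: [0.507, -0.494, 0.492, -0.506]
force: [-1.0, 0.5, -0.3]
finger_gap: 0.992
1.73 p [0.6441 0.074  0.2497] F [-0.99  0.52 -0.33] T [0.01 0.01 0.04] gap 84.7 yaw 0.0273 y [-0.002  0.001 -1.   ]
shift cm [ 0.51 12.37  0.04] turn [ 0.0022 -0.0014 -0.0009]
```

View pics/w1.png

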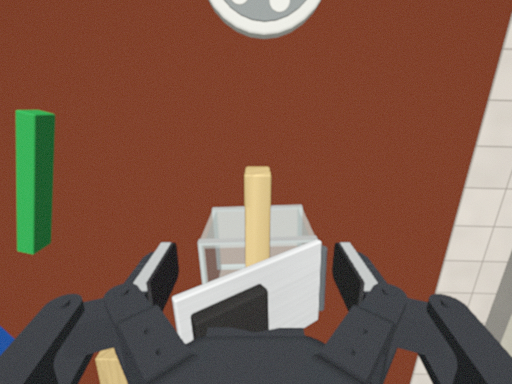

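```bash
python3 - <<'E'
from h import *
s=dict(np.load('pics/w1.npz'))
for u in (245,258,271): print(plane(s,u,175,.146).round(4),world(s,u,175).round(4), plane(s,u,225,.146).round(4))
E
python3 -m handwheel '[0.5,3,0.05,0,0,0,8.5, 0.5,6,0.05,0,0,0,8.5, 0.5,8,0.05,0,0,0,8.5, 0.5,10,0.05,0,0,0,8.5, 0.5,11,0.05,0,0,0,8.5, 0.5,12,0.05,0,0,0,8.5, 0.5,12.4,0.05,0,0,0,8.5, 0.5,12.4,0.05,0,0,0,8.5]'; python3 - <<'E'
from h import *
st();tgt([.6444,.069,.126],.0287)
snap('side','s2');
E
```

```text
[0.6335 0.0943 0.146 ] [0.6334 0.0935 0.1427] [0.6343 0.0464 0.146 ]
[0.645  0.0946 0.146 ] [0.645  0.0944 0.1452] [0.6465 0.0467 0.146 ]
[0.6564 0.095  0.146 ] [0.6568 0.0933 0.1392] [0.6586 0.0471 0.146 ]
t: 2.45
tcp_pos: [0.6447, 0.0702, 0.1262]
tool_rot: [0.508, -0.493, 0.492, -0.507]
force: [0.0, 0.4, 0.3]
finger_gap: 0.993
2.45 p [0.6447 0.0702 0.1262] F [0.04 0.42 0.26] T [ 0.02 -0.01 -0.  ] gap 84.8 yaw 0.03 y [-0.001  0.    -1.   ]
shift cm [ 0.12  0.02 -0.03] turn [ 0.001   0.0013 -0.0002]
```

View pics/s2.png

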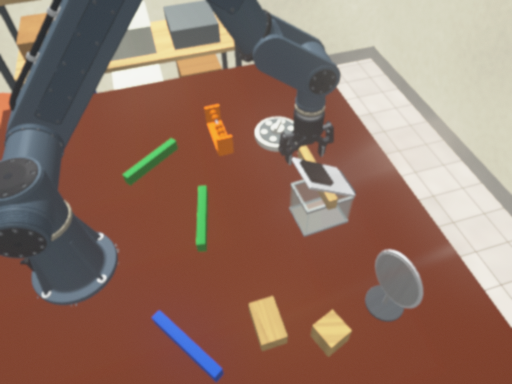

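```bash
python3 -m handwheel '[0,0,0,0,0,0,2.2, 0,0,0,0,0,0,2.0, 0,0,0,0,0,0,2.0, 0,0,0,0,0,0,2.0, 0,0,0,0,0,0,2.0, 0,0,0,0,0,0,2.0, 0,0,0,0,0,0,2.0, 0,0,0,0,0,0,2.0, 0,0,0,0,0,0,2.0, 0,0,0,0,0,0,2.0]' 110; python3 - <<'E'
from h import *
st()
snap('wrist','w3');
E
```

```text
t: 3.33
tcp_pos: [0.6455, 0.0693, 0.127]
tool_rot: [-0.507, 0.492, -0.493, 0.507]
force: [-1.4, -0.5, 4.9]
finger_gap: 0.267
3.33 p [0.6455 0.0693 0.127 ] F [-1.45 -0.45  4.94] T [-0.26  0.07 -0.07] gap 22.8 yaw 0.029 y [ 0.001 -0.    -1.   ]
```

View pics/w3.png

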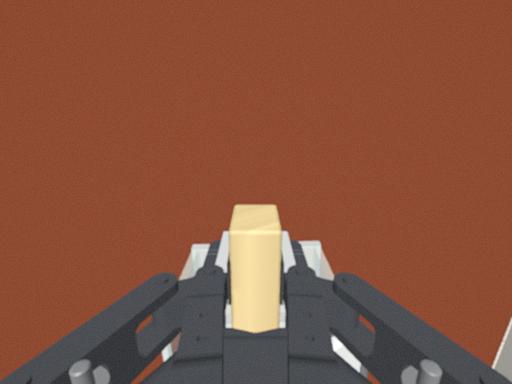

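```bash
python3 -m handwheel '[0,-0.1,0,0,0,0,2.0, 0,-0.2,0,0,0,0,2.0, 0,-0.25,0,0,0,0,2.0, 0,-0.25,0,0,0,0,2.0]'; python3 - <<'E'
from h import *
st()
snap('side','s4');a=np.load('pics/s4.npz')['frame'][120:240,260:380];cv2.imwrite('pics/z4.png',cv2.resize(a,None,fx=4.5,fy=4.5,interpolation=cv2.INTER_CUBIC)[...,::-1])
E
```

```text
t: 3.72
tcp_pos: [0.6442, 0.0695, 0.1279]
tool_rot: [0.508, -0.494, 0.492, -0.507]
force: [-0.4, -0.5, -2.5]
finger_gap: 0.264
3.72 p [0.6442 0.0695 0.1279] F [-0.39 -0.48 -2.45] T [ 0.23  0.07 -0.07] gap 22.6 yaw 0.0286 y [-0.003  0.001 -1.   ]
```

View pics/z4.png

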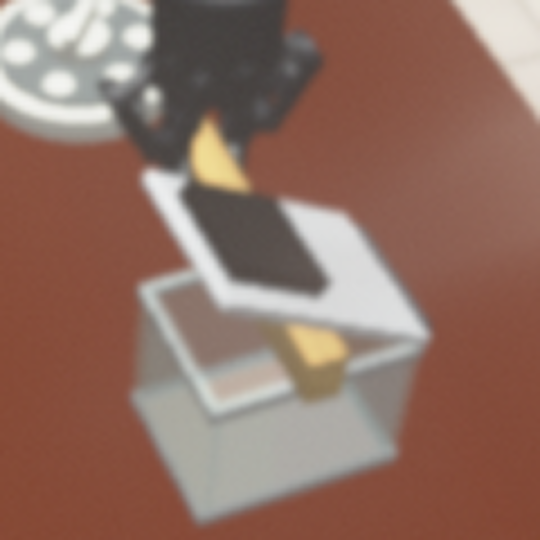

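```bash
python3 -m handwheel '[0,-0.1,0,0,0,0,2.0, 0,-0.2,0,0,0,0,2.0, 0.01,-0.2,-0.2,0,0,0,2.0, 0.01,-0.2,-0.4,0,0,0,2.0, 0.02,-0.2,-0.65,0,0,0,2.0, 0.03,-0.2,-0.9,0,0,0,2.0, 0.03,-0.2,-1.15,0,0,0,2.0, 0.04,-0.2,-1.4,0,0,0,2.0, 0.05,-0.2,-1.7,0,0,0,2.0, 0.06,-0.2,-2.0,0,0,0,2.0]'; python3 - <<'E'
from h import *
st()
snap('side','s5');a=np.load('pics/s5.npz')['frame'][120:240,260:380];cv2.imwrite('pics/z5.png',cv2.resize(a,None,fx=4.5,fy=4.5,interpolation=cv2.INTER_CUBIC)[...,::-1])
E
```

```text
t: 4.6
tcp_pos: [0.6252, 0.0681, 0.1313]
tool_rot: [-0.507, 0.492, -0.493, 0.507]
force: [0.0, -0.0, -2.1]
finger_gap: 0.266
4.6 p [0.6252 0.0681 0.1313] F [ 0.03 -0.01 -2.15] T [ 0.09  0.05 -0.01] gap 22.7 yaw 0.029 y [ 0.001 -0.    -1.   ]
```

View pics/z5.png

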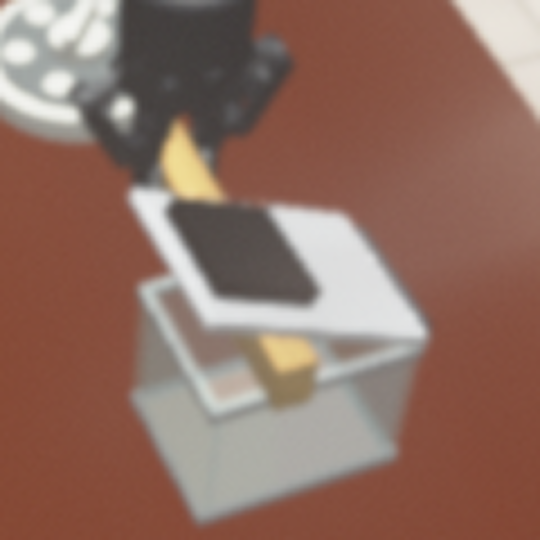

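```bash
python3 -m handwheel '[0.01,0,-0.3,0,0,0,2.0, 0.02,0,-0.6,0,0,0,2.0, 0.03,0,-0.9,0,0,0,2.0, 0.04,0,-1.2,0,0,0,2.0, 0.05,0,-1.5,0,0,0,2.0, 0.05,0,-1.8,0,0,0,2.0, 0.06,0,-2.1,0,0,0,2.0, 0.07,0,-2.4,0,0,0,2.0, 0.08,0,-2.7,0,0,0,2.0, 0.09,0,-3.1,0,0,0,2.0]'; python3 -m handwheel '[0.01,0,-0.3,0,0,0,2.0, 0.02,0,-0.6,0,0,0,2.0, 0.03,0,-0.9,0,0,0,2.0, 0.04,0,-1.2,0,0,0,2.0, 0.05,0,-1.5,0,0,0,2.0, 0.05,0,-1.8,0,0,0,2.0, 0.06,0,-2.1,0,0,0,2.0, 0.07,0,-2.4,0,0,0,2.0, 0.08,0,-2.8,0,0,0,2.0, 0.09,0,-3.2,0,0,0,2.0]'; python3 - <<'E'
from h import *
st()
snap('side','s6');a=np.load('pics/s6.npz')['frame'][120:240,260:380];cv2.imwrite('pics/z6.png',cv2.resize(a,None,fx=4.5,fy=4.5,interpolation=cv2.INTER_CUBIC)[...,::-1])
snap('top','t6');a=np.load('pics/t6.npz')['frame'][100:200,200:310];cv2.imwrite('pics/zt6.png',cv2.resize(a,None,fx=5,fy=5,interpolation=cv2.INTER_CUBIC)[...,::-1])
E
```

```text
t: 5.48
tcp_pos: [0.5943, 0.0664, 0.1311]
tool_rot: [-0.507, 0.493, -0.493, 0.507]
force: [0.3, 0.6, -2.7]
finger_gap: 0.271
t: 6.32
tcp_pos: [0.562, 0.0645, 0.1311]
tool_rot: [-0.507, 0.493, -0.493, 0.507]
force: [-0.8, -0.8, -1.3]
finger_gap: 0.265
6.32 p [0.562  0.0645 0.1311] F [-0.75 -0.81 -1.32] T [0.04 0.01 0.01] gap 22.6 yaw 0.029 y [ 0. -0. -1.]
```

View pics/z6.png

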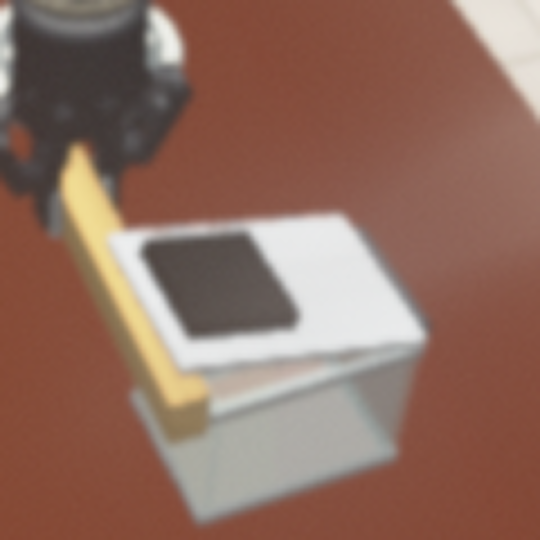

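View pics/zt6.png

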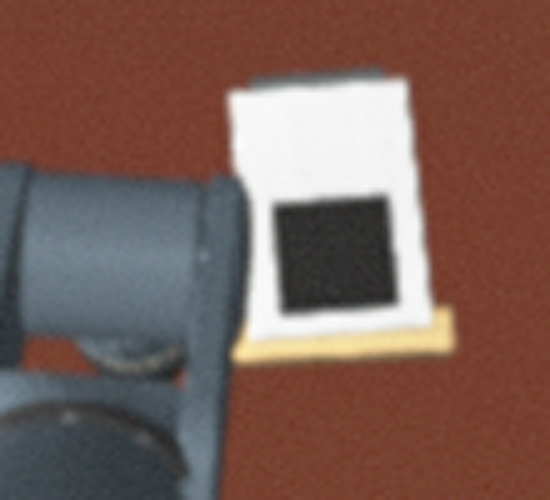

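```bash
python3 -m handwheel '[0,0.2,0,0,0,0,2.0, 0,0.4,0,0,0,0,2.0, 0,0.6,0,0,0,0,2.0, 0,0.8,0,0,0,0,2.0, 0,1.0,0,0,0,0,2.0, 0,1.2,0,0,0,0,2.0, 0,1.4,0,0,0,0,2.0, 0,1.6,0,0,0,0,2.0, 0,1.8,0,0,0,0,2.0, 0,2.0,0,0,0,0,2.0]';python3 -m handwheel '[0,0.2,0,0,0,0,2.0, 0,0.4,0,0,0,0,2.0, 0,0.6,0,0,0,0,2.0, 0,0.8,0,0,0,0,2.0, 0,1.0,0,0,0,0,2.0, 0,1.2,0,0,0,0,2.0, 0,1.4,0,0,0,0,2.0, 0,1.6,0,0,0,0,2.0]'; python3 - <<'E'
from h import *
st()
snap('side','s7');a=np.load('pics/s7.npz')['frame'][120:240,260:380];cv2.imwrite('pics/z7.png',cv2.resize(a,None,fx=4.5,fy=4.5,interpolation=cv2.INTER_CUBIC)[...,::-1])
E
```

```text
t: 7.25
tcp_pos: [0.5624, 0.0646, 0.1108]
tool_rot: [-0.507, 0.493, -0.493, 0.507]
force: [0.8, 0.1, -0.4]
finger_gap: 0.264
t: 7.92
tcp_pos: [0.5624, 0.0646, 0.0948]
tool_rot: [-0.507, 0.493, -0.493, 0.507]
force: [-0.2, -0.2, -0.4]
finger_gap: 0.266
7.92 p [0.5624 0.0646 0.0948] F [-0.24 -0.18 -0.35] T [ 0.12  0.01 -0.07] gap 22.8 yaw 0.0291 y [ 0. -0. -1.]
```

View pics/z7.png

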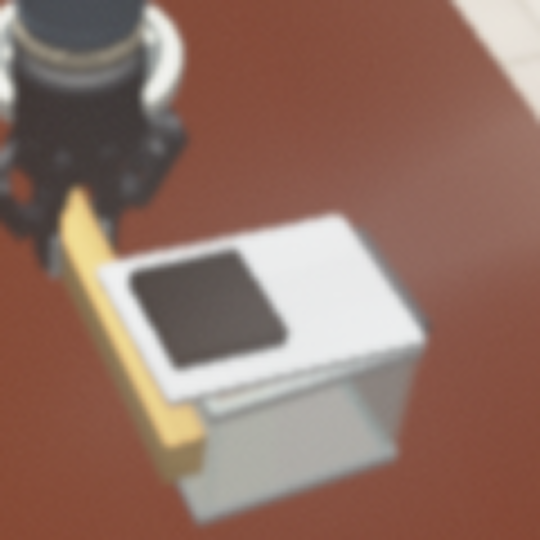

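```bash
python3 -m handwheel '[0,0.1,-0.5,0,0,0,2.0, 0,0.2,-1,0,0,0,2.0, 0,0.2,-1.5,0,0,0,2.0, 0,0.2,-2.2,0,0,0,2.0, 0,0.2,-3,0,0,0,2.0, 0,0.2,-4,0,0,0,2.0, 0,0.2,-5,0,0,0,2.0, 0,0.2,-6,0,0,0,2.0, 0,0.2,-6.5,0,0,0,2.0, 0,0.2,-7,0,0,0,2.0]'; python3 - <<'E'
from h import *
s=dict(np.load('pics/top0.npz'))
for u,v in [(209,235),(272,248),(332,207),(332,228),(163,200)]: print(plane(s,u,v,.03).round(3))
st();tgt([.475,.0645,.022],.029)
snap('side','s8');a=np.load('pics/s8.npz')['frame'][120:280,200:380];cv2.imwrite('pics/z8.png',cv2.resize(a,None,fx=4,fy=3.5,interpolation=cv2.INTER_CUBIC)[...,::-1])
E
```

```text
t: 8.8
tcp_pos: [0.4915, 0.0626, 0.0932]
tool_rot: [0.507, -0.493, 0.493, -0.507]
force: [0.1, -0.2, -0.8]
finger_gap: 0.268
[0.369 0.142 0.03 ]
[ 0.326 -0.053  0.03 ]
[ 0.449 -0.243  0.03 ]
[ 0.384 -0.241  0.03 ]
[0.481 0.285 0.03 ]
8.8 p [0.4915 0.0626 0.0932] F [ 0.06 -0.22 -0.81] T [ 0.11 -0.03 -0.04] gap 22.9 yaw 0.029 y [-0.  0. -1.]
shift cm [-0.24  7.12 -1.65] turn [ 0. -0. -0.]
```

View pics/z8.png

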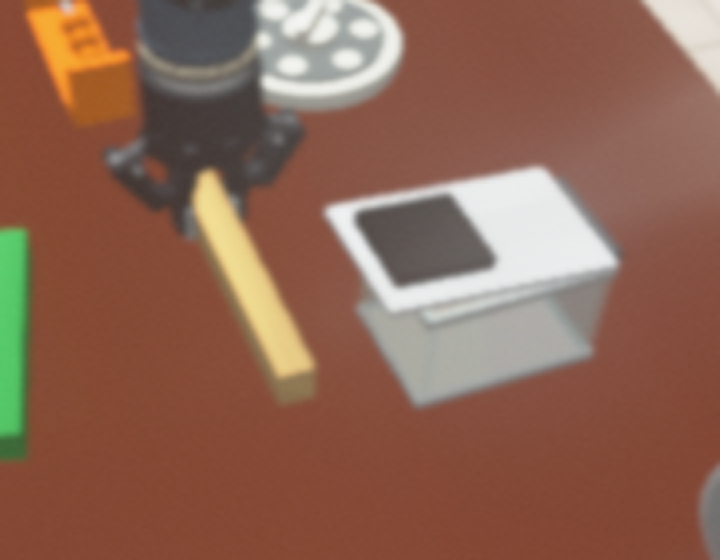

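```bash
python3 - <<'E'
from h import *
for f in ['s8','s5']:
  s=dict(np.load('pics/%s.npz'%f)); hsv=cv2.cvtColor(s['frame'],cv2.COLOR_RGB2HSV)
  if f=='s8':
    m=((hsv[...,0]>15)&(hsv[...,0]<30)&(hsv[...,1]>60)&(hsv[...,2]>215)); m[:120]=0;m[245:]=0;m[:,:235]=0;m[:,:]&=(np.arange(512)<290)[None]
    P=np.array([world(s,u,v) for v,u in np.argwhere(m)]);
    print(len(P))
    for a in np.arange(-.11,.1,.03):
        k=(P[:,1]>a)&(P[:,1]<a+.03)
        if k.sum()>3: print(a.round(2),k.sum(),np.median(P[k],0).round(4))
E
python3 -m handwheel '[0,1,-0.3,0,0,0,2.0, 0,2,-0.7,0,0,0,2.0, 0,3,-1.1,0,0,0,2.0, 0,4,-1.5,0,0,0,2.0, 0,5,-1.6,0,0,0,2.0, 0,6,-1.6,0,0,0,2.0, 0,6.5,-1.6,0,0,0,2.0, 0,6.9,-1.6,0,0,0,2.0, 0,7.1,-1.6,0,0,0,2.0, 0,7.1,-1.6,0,0,0,2.0]'
python3 -c "
from h import *
st()"
```

```text
464
-0.11 81 [ 0.4957 -0.0935  0.1117]
-0.08 80 [ 0.4948 -0.0642  0.1119]
-0.05 79 [ 0.494  -0.0351  0.112 ]
-0.02 78 [ 0.4928 -0.0051  0.1119]
0.01 71 [0.4918 0.0245 0.112 ]
0.04 60 [0.4919 0.0526 0.1119]
0.07 15 [0.496  0.0764 0.1105]
t: 9.68
tcp_pos: [0.4766, 0.0621, 0.0218]
tool_rot: [-0.507, 0.493, -0.493, 0.507]
force: [-0.9, -0.5, -1.1]
finger_gap: 0.266
9.68 p [0.4766 0.0621 0.0218] F [-0.89 -0.52 -1.05] T [ 0.09 -0.01  0.01] gap 22.7 yaw 0.029 y [ 0. -0. -1.]
```

```bash
python3 -m handwheel '[0,0.2,0,0,0,0,2.0, 0,0.3,0,0,0,0,2.0, 0,0.36,0,0,0,0,2.0, 0,0.42,0,0,0,0,2.0, 0,0.42,0,0,0,0,2.0]'
python3 -c "
from h import *
st()"
```

```text
t: 10.1
tcp_pos: [0.4765, 0.0621, 0.0179]
tool_rot: [-0.507, 0.493, -0.493, 0.507]
force: [-0.4, 0.5, -1.2]
finger_gap: 0.265
10.1 p [0.4765 0.0621 0.0179] F [-0.39  0.46 -1.21] T [0.09 0.03 0.03] gap 22.6 yaw 0.029 y [ 0. -0. -1.]
```

```bash
python3 -m handwheel '[0,0.05,0,0,0,0,2.0, 0,0.1,0,0,0,0,2.0, 0,0.1,0,0,0,0,2.0]'
python3 -c "
from h import *
st()"
```

```text
t: 10.35
tcp_pos: [0.4765, 0.0621, 0.0173]
tool_rot: [-0.507, 0.493, -0.493, 0.507]
force: [-0.2, -0.7, 3.3]
finger_gap: 0.268
10.35 p [0.4765 0.0621 0.0173] F [-0.2  -0.74  3.3 ] T [0.07 0.11 0.04] gap 22.9 yaw 0.029 y [ 0. -0. -1.]
```

```bash
python3 -m handwheel '[0,0,0,0,0,0,2.6, 0,0,0,0,0,0,3.2, 0,0,0,0,0,0,4.0, 0,0,0,0,0,0,5, 0,0,0,0,0,0,5, 0,0,0,0,0,0,5]' 40
python3 -m handwheel '[0,-1,0,0,0,0,5, 0,-2,0,0,0,0,5, 0,-4,0,0,0,0,5, 0,-7,0,0,0,0,5, 0,-10.5,0,0,0,0,5, 0,-14,0,0,0,0,5, 0,-17,0,0,0,0,5, 0,-17,0,0,0,0,0.3, 0,-17,0,0,0,0,0]'
python3 - <<'E'
from h import *
s=dict(np.load('pics/s8.npz'))
# lid plane from side depth
hsv=cv2.cvtColor(s['frame'],cv2.COLOR_RGB2HSV);P=[]
for v in range(160,215):
  for u in range(280,356):
    if hsv[v,u,1]<15 and hsv[v,u,2]>215: P.append(world(s,u,v))
P=np.array(P);P=P[P[:,2]>.11]
A=np.c_[P[:,:2],np.ones(len(P))];c=np.linalg.lstsq(A,P[:,2],rcond=None)[0]
e=P[:,2]-A@c;k=abs(e)<.004;c=np.linalg.lstsq(A[k],P[k,2],rcond=None)[0];print(c,'theta',np.hypot(*c[:2]),len(P),k.sum())
# pad
D=[]
for v in range(160,215):
  for u in range(280,356):
    if hsv[v,u,2]<90: D.append(world(s,u,v))
D=np.array(D);print('pad',len(D),np.median(D,0),'h over lid',np.median(D[:,2]-np.c_[D[:,:2],np.ones(len(D))]@c))
C=np.array([.6512,-.038]);ex=np.array([np.cos(.058),np.sin(.058)]);p=C-0.05*ex;print(p)
st();tgt([*p,.18],.058)
snap('side','s9')
E
```

```text
t: 10.85
tcp_pos: [0.4764, 0.0621, 0.0168]
tool_rot: [0.507, -0.493, 0.493, -0.507]
force: [1.2, 0.5, 0.3]
finger_gap: 0.583
t: 11.6
tcp_pos: [0.4774, 0.0621, 0.1896]
tool_rot: [-0.506, 0.491, -0.494, 0.509]
force: [0.1, -0.7, 0.0]
finger_gap: 0.311
[-0.14309582 -0.15373511  0.21228982] theta 0.2100259450710554 1009 120
pad 51 [ 0.57566642 -0.02867537  0.14799742] h over lid 0.013323749886594127
[ 0.60128408 -0.04089837]
11.6 p [0.4774 0.0621 0.1896] F [ 0.12 -0.72  0.03] T [ 0.02 -0.07 -0.01] gap 26.6 yaw 0.0292 y [ 0.006 -0.001 -1.   ]
shift cm [10.65  1.04 12.07] turn [-0.006  -0.0288  0.0009]
```

View pics/s9.png

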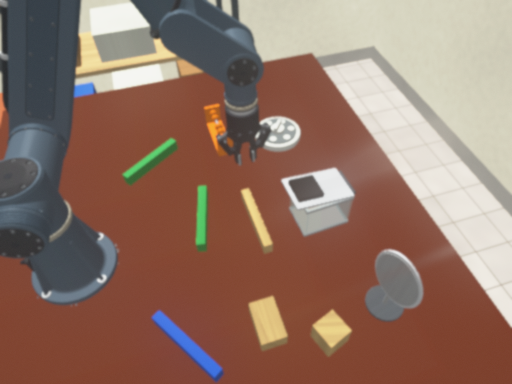

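```bash
python3 -m handwheel '[10.6,0.9,12.1,0,-0.03,0,0, 10.6,0.9,12.1,0,-0.03,0,0, 10.6,0.9,12.1,0,-0.03,0,0, 10.6,0.9,12.1,0,-0.03,0,0, 10.6,0.9,12.1,0,-0.03,0,0, 10.6,0.9,12.1,0,-0.03,0,0, 10.6,0.9,12.1,0,-0.03,0,0, 10.6,0.9,12.1,0,-0.03,0,0, 10.6,0.9,12.1,0,-0.03,0,0, 10.6,0.9,12.1,0,-0.03,0,0]' 60
python3 - <<'E'
from h import *
st();tgt([.6013,-.0409,.16],.058)
snap('side','s10');snap('top','t10')
a=np.load('pics/s10.npz')['frame'][110:240,250:380];cv2.imwrite('pics/z10.png',cv2.resize(a,None,fx=4.5,fy=4.5,interpolation=cv2.INTER_CUBIC)[...,::-1])
E
```

```text
t: 12.48
tcp_pos: [0.5994, -0.0394, 0.1778]
tool_rot: [0.515, -0.485, 0.484, -0.515]
force: [0.5, 0.5, -0.5]
finger_gap: 0.002
12.48 p [ 0.5994 -0.0394  0.1778] F [ 0.49  0.55 -0.47] T [-0.06  0.    0.02] gap 0.2 yaw 0.0601 y [-0.001  0.    -1.   ]
shift cm [0.17 1.78 0.18] turn [ 0.0011  0.0021 -0.0004]
```

View pics/z10.png

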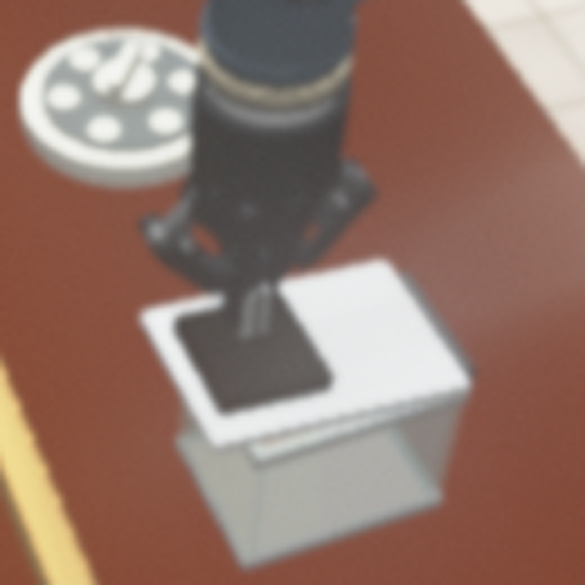

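```bash
python3 -m handwheel '[0.1,0.4,0.2,0,0,0,0, 0.1,0.8,0.2,0,0,0,0, 0.1,1.2,0.2,0,0,0,0, 0.1,1.4,0.2,0,0,0,0, 0.1,1.6,0.2,0,0,0,0, 0.1,1.8,0.2,0,0,0,0, 0.1,2.0,0.2,0,0,0,0, 0.1,2.2,0.2,0,0,0,0, 0.1,2.4,0.2,0,0,0,0, 0.1,2.5,0.2,0,0,0,0]'
python3 - <<'E'
from h import *
st()
E
```

```text
t: 13.42
tcp_pos: [0.6023, -0.0413, 0.1526]
tool_rot: [0.515, -0.485, 0.485, -0.514]
force: [-0.3, -0.2, 0.1]
finger_gap: -0.0
13.42 p [ 0.6023 -0.0413  0.1526] F [-0.34 -0.22  0.12] T [-0.03  0.06 -0.03] gap -0.0 yaw 0.059 y [-0.  0. -1.]
```

```bash
for i in 1; do python3 -m handwheel '[0,0.05,0,0,0,0,0, 0,0.1,0,0,0,0,0]'|egrep 'tcp|force'; done;  python3 -m handwheel '[0,0.05,0,0,0,0,0, 0,0.1,0,0,0,0,0]'|egrep 'tcp|force'
```

```text
tcp_pos: [0.6024, -0.0412, 0.1518]
force: [0.3, 0.2, -0.4]
tcp_pos: [0.6025, -0.0413, 0.1509]
force: [-0.2, 0.3, 0.2]
```

```bash
python3 -m handwheel '[0,0.05,0,0,0,0,0, 0,0.1,0,0,0,0,0]'|egrep 'tcp|force'
```

```text
tcp_pos: [0.6025, -0.0413, 0.1499]
force: [0.2, -0.7, -0.2]
```

```bash
python3 -m handwheel '[0,0.05,0,0,0,0,0, 0,0.1,0,0,0,0,0]'|egrep 'tcp|force'
```

```text
tcp_pos: [0.6024, -0.0412, 0.1488]
force: [-0.5, -0.2, 0.4]
```

```bash
python3 -m handwheel '[0,0.05,0,0,0,0,0, 0,0.1,0,0,0,0,0]'|egrep 'tcp|force'
```

```text
tcp_pos: [0.6025, -0.0412, 0.1478]
force: [-1.1, 0.3, 3.0]
```

```bash
python3 -m handwheel '[0,0.05,0,0,0,0,0, 0,0.1,0,0,0,0,0]'|egrep 'tcp|force'
```

```text
tcp_pos: [0.6025, -0.0413, 0.1473]
force: [-1.4, 0.2, 6.4]
```

```bash
python3 -m handwheel '[0,0.05,0,0,0,0,0, 0,0.1,0,0,0,0,0]'|egrep 'tcp|force'
```

```text
tcp_pos: [0.6025, -0.0413, 0.1469]
force: [-2.7, -0.0, 9.2]
```

```bash
python3 -m handwheel '[0,0.05,0,0,0,0,0, 0,0.1,0,0,0,0,0, 0,0.1,0,0,0,0,0]'|egrep 't:|tcp|force'
```

```text
t: 14.83
tcp_pos: [0.6025, -0.0413, 0.1466]
tool_rot: [-0.515, 0.485, -0.485, 0.515]
force: [-3.0, 0.5, 11.1]
```

```bash
python3 -m handwheel '[0,0.05,0,0,0,0,0, 0,0.09,0,0,0,0,0, 0,0.09,0,0,0,0,0]'|egrep 't:|tcp|force'
```

```text
t: 15.08
tcp_pos: [0.6025, -0.0413, 0.1463]
tool_rot: [-0.514, 0.485, -0.485, 0.515]
force: [-4.3, 0.9, 14.4]
```

```bash
python3 -m handwheel '[0,0,0,0,0,0,0, 0,0,0,0,0,0,0, 0,0,0,0,0,0,0]'|egrep 't:|tcp|force'
```

```text
t: 15.33
tcp_pos: [0.6025, -0.0413, 0.1463]
tool_rot: [-0.514, 0.485, -0.485, 0.515]
force: [-4.0, 0.4, 14.3]
```

```bash
python3 -m handwheel '[0,0,0,0,0,0,0, 0,0,0,0,0,0,0, 0,0,0,0,0,0,0, 0,0,0,0,0,0,0, 0,0,0,0,0,0,0]'|egrep 't:|force'; python3 -m handwheel '[0,0,0,0,0,0,0, 0,0,0,0,0,0,0, 0,0,0,0,0,0,0, 0,0,0,0,0,0,0]'|egrep 't:|force'; python3 - <<'E'
from h import *
st();snap('side','s11');st()
a=np.load('pics/s11.npz')['frame'][110:240,250:380];cv2.imwrite('pics/z11.png',cv2.resize(a,None,fx=4.5,fy=4.5,interpolation=cv2.INTER_CUBIC)[...,::-1])
E
```

```text
t: 15.75
tool_rot: [-0.514, 0.485, -0.485, 0.515]
force: [-4.8, 1.0, 14.4]
t: 16.08
tool_rot: [-0.514, 0.485, -0.485, 0.515]
force: [-2.9, 0.9, 14.7]
16.08 p [ 0.6025 -0.0413  0.1463] F [-2.86  0.89 14.66] T [ 0.06  0.72 -0.06] gap 0.3 yaw 0.0593 y [ 0.001 -0.    -1.   ]
16.13 p [ 0.6025 -0.0413  0.1463] F [-4.12  0.87 14.15] T [ 0.05  0.78 -0.06] gap 0.2 yaw 0.0592 y [ 0.001 -0.    -1.   ]
```

View pics/z11.png

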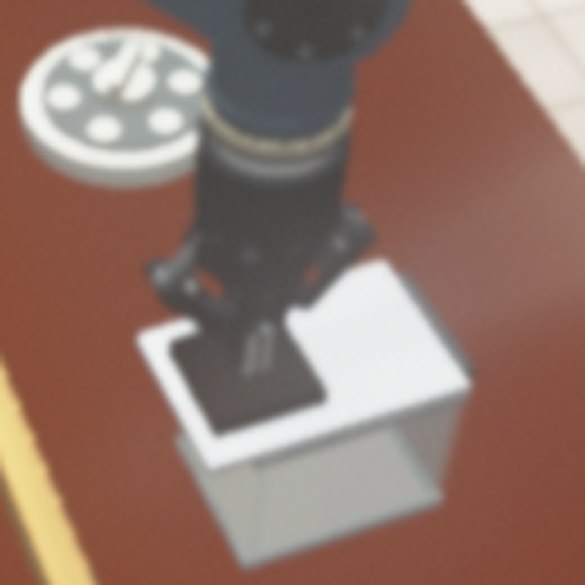

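```bash
python3 -m handwheel '[0,-0.2,0,0,0,0,0, 0,-0.6,0,0,0,0,0, 0,-1.5,0,0,0,0,0, 0,-4,0,0,0,0,0, 0,-8,0,0,0,0,0, 0,-12,0,0,0,0,0, 0,-15,0,0,0,0,0, 0,-15,0,0,0,0,0, 0,-15,0,0,0,0,0]'; python3 - <<'E'
from h import *
st();s=snap('side','s12')
a=s['frame'][110:270,200:390];cv2.imwrite('pics/z12.png',cv2.resize(a,None,fx=4,fy=3.7,interpolation=cv2.INTER_CUBIC)[...,::-1])
C=np.array([.6512,-.038,0]);ex=np.array([np.cos(.058),np.sin(.058),0]);ey=np.array([-ex[1],ex[0],0])
hsv=cv2.cvtColor(s['frame'],cv2.COLOR_RGB2HSV)
for dx in (-.09,-.045,0,.03,.055):
  for dy in (-.042,0,.042):
    p=C+dx*ex+dy*ey+[0,0,.118];u,v=proj(s,p)[0];print(dx,dy,world(s,round(u),round(v)).round(4)[2],hsv[round(v),round(u)])
E
```

```text
t: 16.88
tcp_pos: [0.6037, -0.0415, 0.2966]
tool_rot: [-0.514, 0.483, -0.487, 0.516]
force: [-0.0, 1.2, -0.8]
finger_gap: -0.002
16.88 p [ 0.6037 -0.0415  0.2966] F [-0.03  1.16 -0.76] T [-0.03  0.03  0.01] gap -0.2 yaw 0.0591 y [ 0.006 -0.001 -1.   ]
-0.09 -0.042 0.1168 [ 90   1 237]
-0.09 0 0.1167 [ 90   1 237]
-0.09 0.042 0.1178 [ 90   1 241]
-0.045 -0.042 0.1175 [ 90   1 236]
-0.045 0 0.1302 [ 7 23 99]
-0.045 0.042 0.1334 [  0   1 173]
0 -0.042 0.1182 [ 90   1 237]
0 0 0.1165 [105   2 236]
0 0.042 0.1178 [ 90   1 238]
0.03 -0.042 0.1152 [ 90   1 238]
0.03 0 0.117 [ 90   1 236]
0.03 0.042 0.1174 [ 90   1 238]
0.055 -0.042 0.115 [ 90   1 238]
0.055 0 0.1195 [120   1 235]
0.055 0.042 0.1188 [  0   0 236]
```

View pics/z12.png

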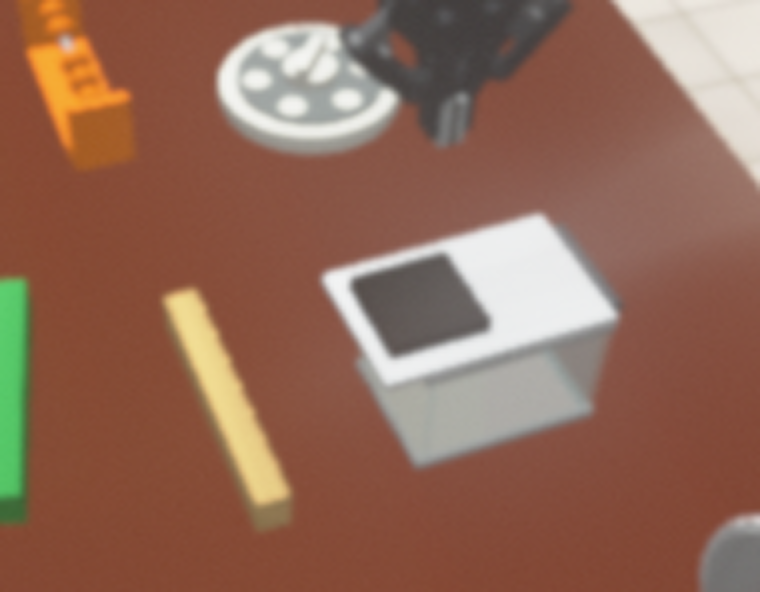

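```bash
python3 - <<'E'
from h import *
s=dict(np.load('pics/s12.npz'));print([world(s,u,v).round(3) for u,v in [(249,195),(257,220),(266,243)]])
st();print(np.abs(manip.sense()['qd']).max());print(manip.sign_off())
E
```

```text
[array([0.481, 0.062, 0.035]), array([ 0.478, -0.028,  0.035]), array([ 0.479, -0.104,  0.034])]
16.93 p [ 0.6024 -0.0412  0.2944] F [-0.64  0.34 -0.58] T [-0.    0.    0.01] gap 0.2 yaw 0.059 y [ 0.001 -0.    -1.   ]
0.04177784030291686
the job is handed in; nothing more can be done
None
```

The job is done and handed in at about 17 s of the 61 s allowed. The lid is shut and seated, and the bar lies on the shelf.

- **Bar:** I slid it forward with the lid riding on it, then lowered it in front of the wall until the lid rested ajar on its own. I set it down on the shelf at first contact (about 3 N), about 7 cm in front of the lid's front edge.
- **Seal:** I pressed the pad to the lid's stop and held 14.2 to 14.7 N for about 1 s.
- **Last checks:** The lid's top measured 0.115 to 0.120 m across the plate, which fits 0.118 m for fully shut. The bar's top was level along its length at about 0.035 m. The gripper was clear, with its fingertips about 16 cm above the lid. I never touched the other objects, though I did not re-measure where they stand.
- **Disagreements:**
  - The bar lies level on its 24 mm face, not on its wide side, so a strict reading of "flat" could differ.
  - A sideways force of 3 to 5 N showed on the wrist during the press.
  - One fit of the ajar lid's angle gave 0.21 rad against the expected 0.12. I dropped it because few points fitted.

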